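# Set the tongs clip over the drip dish

### The arm

A 6-joint arm with a two-finger parallel gripper is mounted at the origin on the work surface. World frame = base frame: x ahead of the robot, y to its left, z up, the work surface at z = 0. Lengths are in m, angles in rad, forces in N, time in s.
With the tool pointing down it reaches from about 0.35 to 0.975 m from the base axis. Payload 4.9 kg.
Tool frame: the origin (TCP) lies midway between the tips of the shut fingers; the grasp point (between the pads) lies 19 mm behind it; z points along the fingers, y is the line along which they close (so a half turn about z gives the same grasp; the last joint's range is limited). The gripper opens to 85 mm and grips with 20 to 120 N. Pads are 22 mm wide; open, the fingers measure 114 mm over their backs; the gripper's body (76 mm by 85 mm) begins 54 mm behind the grasp point. The pads swing forward as they close: fully open they stand 13 mm farther back than shut.
Start: joints at [-1.37, 0.053, 1.613, -0, 1.476, -0.119], TCP at [0.196, -0.593, 0.231] pointing down, gripper open.
Joint ranges: [-3.01, 3.01], [-1.01, 2.22], [0.06, 2.58], [-1.02, 4.17], [0.09, 2.62], [-3.14, 3.14]. Speed limits (rad/s): [2.57, 2.57, 3.14, 3.14, 3.14, 3.14].

### API

Orientations are given as a unit quaternion [w, x, y, z].
In Python, from plant import state, grab_frame, job_done, cut_out, place_of gives the robot as it stands.
- The arm moves only by the tool jog_arm, never from a script. Its argument "motion" is text: rows parted by semicolons, each of 7 numbers parted by spaces: the opening in per cent of the stroke, from 0 (shut) to 100 (fully open), then the shift along the tool's x, y, z as a fraction of full scale, then the turn, a rotation vector about the tool's x, y, z as a fraction of full scale. A call has exactly 5 rows; each row is the pose to reach, as a shift and turn from the pose commanded when the call began, along the tool's axes at that moment; what a row does not reach only later rows make up. Full scale, the value 1, is 50 cm for a shift and 1.5 rad for a turn. A row lasts 1/8 s, in which the tool goes at most 62.5 mm and 10.7 degrees, less where a joint would pass 70% of its speed; a pose out of reach is approached as far as the arm can. A call with a number of a shift or a turn outside -1 to 1 is refused whole. A call with a gripper value outside its range is refused whole. The fingers move at their own pace and stop on an object; the grip force is fixed at half the most. Time passes only in rows, so rows that repeat a pose let the fingers close, or fill a call up. It gives the time, the measured TCP pose, the force, the opening and the grip force at its end, in the units of the state.
- state(): the state, without advancing time (a new reading comes with each control period).
- grab_frame(name): name is "side" or "top"; returns a dict with "color" (384x512x3 uint8, red, green, blue), "range_z" (384x512 float32, m along the optical axis (not along the pixel's ray), 0 where there is no reading), "intrinsics" (3x3 intrinsics, pixels), "world_from_camera" (4x4, takes a point from camera to world coordinates). Camera axes: x right, y up, looking along -z (the intrinsics and any distortion apply to the point x, -y, -z); pixel columns grow to the right and rows downward; lengths in m; the calibration is good to about 2 mm. A picture is of the moment at which its call begins.
- job_done(): hands the job in; it is judged then, once.
Trained networks look in the newest picture that a camera, given by its name, has taken for a name from the list of things; names that differ only in an ending like _2 or _b are one class to them, and where a whole thing is asked for, a point or a joint stands for the part that bears it (a point fixed in the world has none). Each returns a list of dicts, best first, with "p" (0 to 1); they miss things now and then, are a little off and sometimes report something else, mostly with a low value. They report only what shows in the picture. A call takes as long as a camera call.
- cut_out(camera, thing): "pixels" (384x512 bool, what is visible of it).
- place_of(camera, thing): "at" ([x, y, z] in m, in world coordinates, good to about 4 mm: a listed point, or the origin of a listed thing).
The state is a dict: "time": time; "joint_pos": joint angles; "joint_vel": joint speeds; "joint_efforts": joint torques, N m; "tool_pos": TCP position; "tool_rot": TCP orientation; "contact_force": force on the tool from outside, world axes, zero at the start; "ft_torque": the same for the moment, N m; "gripper_width": opening from 0.0 (shut) to 1.0 (fully open); "grasp_force": force on a finger pad.
Only numpy, scipy, OpenCV 4.12 (cv2) and the standard library are available. Lean on these libraries where they do the work, as an engineer would, in place of code of your own. Each camera call takes 0.05 s, during which the arm holds its last target. There are 200 camera calls.

### The job

Two low rails stand on the kitchen shelf, each with a sliding collar held by a wing screw. On the rail with the red wing screw, loosen the screw about a quarter turn counter-clockwise, and only then slide its collar along until the red tongs clip is in line with the middle of the blue drip dish. Leave the red screw loose for me, let go, and do not turn the black screw on the ladle rail.

Things in the scene. Friction and masses are not known exactly. Their poses are not given: they have to be found in the camera images.
- tongs_wing (a point): Centre of the red upright wing (11 mm thick along its x, 46 long along y, 27 high) of the screw on the tongs collar, 121 mm above the shelf, on the vertical screw axis. Below it, a collar 38 mm in diameter (top at 94 mm) on a level steel bar. The red C-clip is fixed to the collar, 78 mm out towards the dishes, at the same place along the bar. Posts at the bar's ends: 96 mm high.
- tongs_screw (a joint): Red screw, rad: 0 tight (wing along the bar), grows counter-clockwise from above to a stop at 1.57 (wing across). Starts at 0 to 0.15. It turns stiffly (0.15 N m). Loosened means beyond 0.9; before that the collar must not be forced along (15 mm at most). The collar slides with a drag of about 7 N, up to 115 mm either side of the rail's middle. Screw and collar stay where left.
- drip_dish: Blue round dish, 84 mm across, 18 high, fixed on the shelf with its middle 78 mm from the bar's axis. Origin: centre of its underside. Its y axis runs parallel to the bar, x away from the bar. It stands 70 to 100 mm to one side or the other of the rail's middle; a white salt dish of the same shape stands at the other end and is not the target.
- ladle_screw (a joint): Black wing screw, rad, on the other rail, which is alike but has a steel ladle hook in place of the clip. It is at 0, tight, and must stay so (below 0.2).

How it is judged:
By the outcome, as a careful person would: the job done as asked, in the order asked, and still so for the second after the job is handed in, with the robot touching nothing.
It also fails if it takes over 35 s, if anything falls off the work surface, if the arm or the gripper's body presses on something with over 40 N, if the wrist force passes 120 N, or if a joint passes its speed limit or range.

## Working session

There is one attempt and no reset: what is moved stays moved. The work goes in short steps, Python scripts to look and compute and a tool call to move; the robot and the scene stay as the last step left them, time stands still between calls to the robot, and variables do not carry over. Pictures are saved under pics/ and viewed, at most 10 in all, crops included, and the job is handed in when it is done.

Besides the shell and the picture viewer there is one more tool, called after "Request:" as name(argument=value, ...) on one line, values as JSON. jog_arm: Moves the arm, as the interface text tells. Shift numbers are shares of 50 cm and turn numbers shares of 1.5 rad, none past 1 either way. Its arguments: {"type":"object","properties":{"motion":{"type":"string"}},"required":["motion"]}

```bash
mkdir -p pics
python3 - <<'E'
from plant import *
import cv2,numpy as np
s=state();print(s['time'],s['tool_pos'],s['tool_rot'],s['gripper_width'])
ims=[]
for c in("side","top"):
    f=grab_frame(c);ims.append(f['color'][:,:,::-1])
    np.savez(c+'.npz',**f)
    for t in("tongs_wing","drip_dish","tongs_screw","ladle_screw"):
        if t in("tongs_wing","drip_dish"):
            print(c,t,[(round(d['p'],2),np.round(d['at'],3)) for d in place_of(c,t)[:3]])
        for d in cut_out(c,t)[:2]:
            v,u=np.nonzero(d['pixels']);print(c,t,round(d['p'],2),len(u),u.mean(),v.mean())
cv2.imwrite('pics/a.png',ims[0]);cv2.imwrite('pics/b.png',ims[1])
E
```

```text
0.0 [ 0.19636473 -0.59269009  0.23004335] [-1.05543710e-03  9.87241038e-01  1.59229450e-01 -4.07968065e-05] 1.0031546105685387
side tongs_wing [(0.56, array([ 0.509, -0.171,  0.118]))]
side tongs_wing 0.49 84 300.3809523809524 161.42857142857142
side drip_dish [(0.71, array([ 0.597, -0.259, -0.001]))]
side drip_dish 0.54 86 280.1860465116279 176.2325581395349
side tongs_screw 0.43 82 300.4146341463415 161.1341463414634
side ladle_screw 0.81 244 240.53688524590163 255.327868852459
top tongs_wing [(0.45, array([ 0.504, -0.171,  0.12 ])), (0.4, array([ 0.588, -0.262,  0.   ]))]
top tongs_wing 0.59 155 328.458064516129 220.52903225806452
top drip_dish [(0.61, array([ 0.589, -0.261,  0.   ]))]
top drip_dish 0.75 966 357.81573498964804 187.2753623188406
top tongs_screw 0.65 159 327.79245283018867 220.69811320754718
top ladle_screw 0.61 172 132.81976744186048 218.02906976744185
```

View pics/a.png

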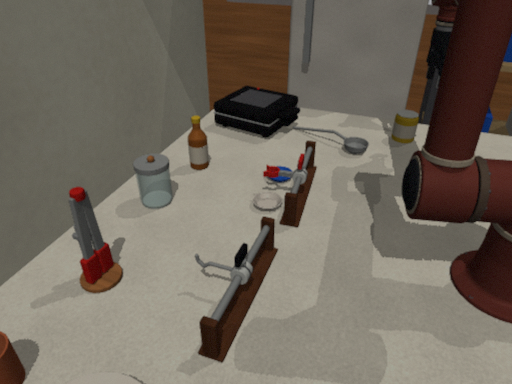

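View pics/b.png

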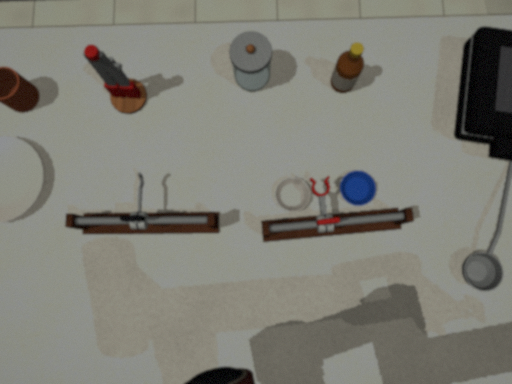

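The side view shows the tongs rail (wing at 300,161; blue dish 280,176) behind the ladle rail (wing at 240,255). In the top view the red wing is at (328,220) on a slightly tilted bar, the blue dish at (358,187), and the salt dish at (294,193). The networks agree with this.

```bash
cat > h.py <<'E'
import numpy as np,cv2
from scipy.spatial.transform import Rotation as R
def cloud(f):
    K=f['intrinsics'];z=f['range_z'];v,u=np.indices(z.shape)
    p=np.stack([(u-K[0,2])/K[0,0]*z,-(v-K[1,2])/K[1,1]*z,-z],-1)
    T=f['world_from_camera'];return p@T[:3,:3].T+T[:3,3]
def rot(s): 
    q=s['tool_rot'];return R.from_quat([q[1],q[2],q[3],q[0]])
def masks(f,P):
    c=f['color'].astype(int);r,g,b=c[...,0],c[...,1],c[...,2]
    reg=(P[...,0]>.4)&(P[...,0]<.7)&(P[...,1]<0)&(P[...,1]>-.42)&(f['range_z']>0)
    return reg,reg&(r>110)&(g<70)&(b<70),reg&(b>100)&(r<60)
E
python3 - <<'E'
from h import *
from plant import state
f=dict(np.load('top.npz'));P=cloud(f);reg,red,blue=masks(f,P)
bar=P[reg&(P[...,2]>.06)&(P[...,2]<.098)]
bar=bar[(bar[:,0]<.58)]
l=cv2.minAreaRect((bar[:,:2]*1000).astype(np.float32));print('rect',l,np.percentile(bar[:,2],[5,50,95]))
v=cv2.fitLine((bar[:,:2]).astype(np.float32),cv2.DIST_HUBER,0,.01,.01).ravel();d=v[:2];d=d*-np.sign(d[1]);print('dir',d,'ang',np.arctan2(d[1],d[0]),v[2:])
w=P[red&(P[...,2]>.105)];c=P[red&(P[...,2]<.105)]
B=P[blue];Bt=B[B[:,2]>.010]
for n,q in(('wing',w),('clip',c),('dish',B)):
    m=q.mean(0);mm=(q.min(0)+q.max(0))/2;print(n,len(q),m.round(4),mm.round(4),'along',np.ptp(q[:,:2]@d),m[:2]@d)
u=(w-w.mean(0))[:,:2];_,_,V=np.linalg.svd(u);print('wing dir',V[0],np.arctan2(V[0][1],V[0][0]))
n=np.array([-d[1],d[0]])
print('n coords wing,bar,dish',w.mean(0)[:2]@n,v[2:]@n,B.mean(0)[:2]@n)
R0=rot(state());print(R0.as_matrix().round(3))
E
```

```text
rect ((535.7081909179688, -193.27029418945312), (91.87877655029297, 318.294189453125), 2.8501174449920654) [0.07632063 0.08238365 0.09589321]
dir [ 0.09273889 -0.99569046] ang -1.477924 [ 0.51368874 -0.23514274]
wing 92 [ 0.506  -0.1691  0.1332] [ 0.5057 -0.1702  0.126 ] along 0.04150486913853085 0.21525824285721878
clip 87 [ 0.5831 -0.1637  0.0828] [ 0.5844 -0.1626  0.0797] along 0.03603393734786539 0.21709224424229168
dish 724 [ 0.5956 -0.2628  0.0075] [ 0.5911 -0.2576  0.0107] along 0.08062536335268294 0.31687406286146635
wing dir [-0.10675818  0.99428501] 1.6777583486261234
n coords wing,bar,dish 0.4881808270899877 0.4896681 0.5686514044294062
[[ 0.949  0.314  0.   ]
 [ 0.314 -0.949 -0.   ]
 [ 0.     0.    -1.   ]]
```

Request:
jog_arm(motion="100 0.853 -0.608 0 0 0 -0.907; 100 0.853 -0.608 0 0 0 -0.907; 100 0.853 -0.608 0 0 0 -0.907; 100 0.853 -0.608 0 0 0 -0.907; 100 0.853 -0.608 0 0 0 -0.907")

```text
time: 1.32
tool_pos: [0.382, -0.3394, 0.2316]
tool_rot: [0.0, 0.807, 0.59, 0.0]
contact_force: [0.6, -1.0, 0.0]
gripper_width: 0.998
grasp_force: 0.0
```

```bash
cat > go.py <<'E'
import sys
from h import *
from plant import state
# usage: x y z toolY-angle -> shift & turn units
x,y,z,a=map(float,sys.argv[1:5])
s=state();r=rot(s);M=r.as_matrix();p=np.array(s['tool_pos'])
ya=np.arctan2(M[1,1],M[0,1]);yv=np.array([np.cos(a),np.sin(a),0]);zv=np.array([0,0,-1.])
G=np.stack([np.cross(yv,zv),yv,zv],1)
print('t',s['time'],'p',p.round(4),'yang',ya.round(4),'j6',np.round(s['joint_pos'][5],2),'w',s['gripper_width'],s['grasp_force'],np.round(s['contact_force'],1))
print('shift',(M.T@(np.array([x,y,z])-p)/.5).round(4),'turn',(R.from_matrix(M.T@G).as_rotvec()/1.5).round(4))
E
python3 go.py .5058 -.17 .165 .109
```

```text
t 1.325 p [ 0.382  -0.3394  0.2316] yang -0.3077 j6 -0.56 w 0.9979366200517519 0.0 [ 0.6 -1.   0. ]
shift [0.398  0.1333 0.1332] turn [ 0.0005  0.0004 -0.2778]
```

Request:
jog_arm(motion="100 0.398 0.133 0.05 0 0 -0.278; 100 0.398 0.133 0.05 0 0 -0.278; 100 0.398 0.133 0.12 0 0 -0.278; 100 0.398 0.133 0.12 0 0 -0.278; 100 0.398 0.133 0.12 0 0 -0.278")

```text
time: 1.95
tool_pos: [0.5054, -0.1702, 0.1695]
tool_rot: [-0.002, 0.668, 0.744, -0.0]
contact_force: [-1.0, -0.6, -0.1]
gripper_width: 1.001
grasp_force: 0.0
```

```bash
python3 go.py .5058 -.17 .105 .109
python3 - <<'E'
from plant import *
from h import *
ims=[]
f=grab_frame('side');ims.append(cv2.resize(f['color'][90:250,200:400,::-1],(800,640)))
print([(d['p'],d['at']) for d in place_of('side','tongs_wing')[:1]])
f=grab_frame('top')
P=cloud(f);reg,red,blue=masks(f,P);w=P[red&(P[...,2]>.105)];print(len(w),w.mean(0) if len(w) else 0)
a=cv2.resize(ims[0],(400,320));b=cv2.resize(f['color'][140:300,230:430,::-1],(400,320));cv2.imwrite('pics/c.png',np.hstack([a,b]))
E
```

```text
t 1.95 p [ 0.5054 -0.1702  0.1695] yang 0.1071 j6 -0.57 w 1.0014083923814185 0.0 [-1.  -0.6 -0.1]
shift [1.00e-04 1.20e-03 1.29e-01] turn [-0.0019 -0.0013 -0.0013]
[(0.42, [0.5082, -0.1742, 0.1188])]
0 0
```

View pics/c.png

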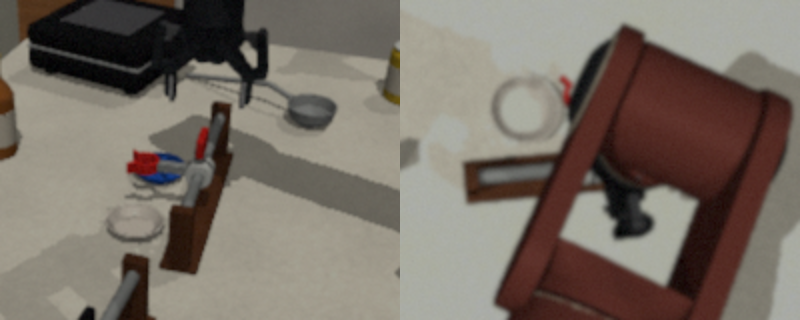

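The open gripper sits centred over the red wing in the side crop (wing ~205,145, fingers at 170 and 250). I'll descend and close.

Request:
jog_arm(motion="100 0 0.001 0.064 0 0 0; 100 0 0.001 0.128 0 0 0; 60 0 0.001 0.128 0 0 0; 0 0 0.001 0.128 0 0 0; 0 0 0.001 0.128 0 0 0")

```text
time: 2.72
tool_pos: [0.5073, -0.1733, 0.1096]
tool_rot: [0.002, 0.67, 0.743, 0.0]
contact_force: [0.4, 0.3, 0.7]
gripper_width: 0.38
grasp_force: 0.0
```

Request:
jog_arm(motion="0 0 0 0 0 0 0; 0 0 0 0 0 0 0; 0 0 0 0 0 0 0; 0 0 0 0 0 0 0; 0 0 0 0 0 0 0")

```text
time: 3.35
tool_pos: [0.5081, -0.1727, 0.1091]
tool_rot: [0.002, 0.67, 0.743, 0.001]
contact_force: [4.2, 0.5, 1.5]
gripper_width: 0.117
grasp_force: 62.3
```

```bash
python3 go.py .5058 -.17 .105 .109
```

```text
t 3.35 p [ 0.5081 -0.1727  0.1091] yang 0.1037 j6 -0.57 w 0.1168288590472741 62.25289285182953 [4.2 0.5 1.5]
shift [ 0.0058 -0.0041  0.0082] turn [ 0.0032  0.0013 -0.0035]
```

Request:
jog_arm(motion="0 0 0 0 0 0 -0.08; 0 0 0 0 0 0 -0.16; 0 0 0 0 0 0 -0.24; 0 0 0 0 0 0 -0.32; 0 0 0 0 0 0 -0.4")

```text
time: 3.98
tool_pos: [0.5083, -0.1726, 0.1091]
tool_rot: [0.003, 0.419, 0.908, 0.001]
contact_force: [5.6, 0.9, 1.9]
gripper_width: 0.116
grasp_force: 62.2
```

```bash
python3 go.py .5058 -.17 .105 1.56
```

```text
t 3.975 p [ 0.5083 -0.1726  0.1091] yang 0.7071 j6 -1.17 w 0.11631732015788959 62.17838108539581 [5.6 0.9 1.9]
shift [ 0.0074 -0.0005  0.0082] turn [ 0.0008  0.0039 -0.5686]
```

Request:
jog_arm(motion="0 0 0 0 0 0 -0.11; 0 0 0 0 0 0 -0.22; 0 0 0 0 0 0 -0.33; 0 0 0 0 0 0 -0.44; 0 0 0 0 0 0 -0.55")

```text
time: 4.6
tool_pos: [0.5085, -0.1724, 0.1091]
tool_rot: [0.003, 0.019, 1.0, -0.0]
contact_force: [6.2, 1.2, 2.1]
gripper_width: 0.113
grasp_force: 62.2
```

```bash
python3 go.py .517 -.2725 .109 1.54
python3 - <<'E'
from plant import *
from h import *
f=grab_frame('side');cv2.imwrite('pics/d.png',cv2.resize(f['color'][90:250,200:400,::-1],(600,480)))
E
```

```text
t 4.6 p [ 0.5085 -0.1724  0.1091] yang 1.5336 j6 -2.0 w 0.11340049958503762 62.150784730911255 [6.2 1.2 2.1]
shift [-0.0244 -0.1993  0.0005] turn [-0.0005  0.0041 -0.0043]
```

View pics/d.png

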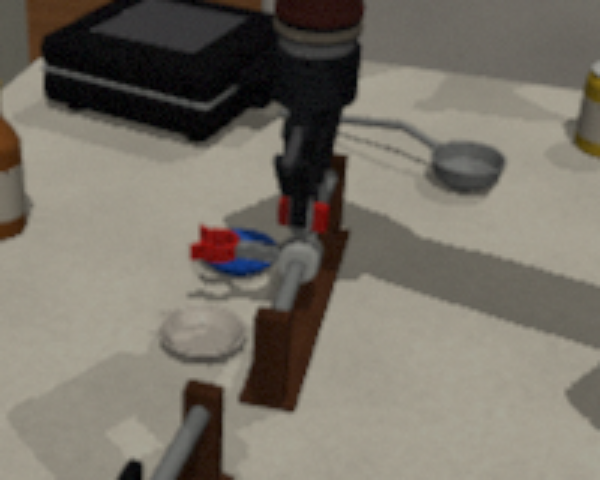

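The wing is now across the bar (about 305,215 in the crop) and still gripped. Next, slide towards the blue dish.

Request:
jog_arm(motion="0 -0.005 -0.038 0 0 0 0; 0 -0.01 -0.076 0 0 0 0; 0 -0.015 -0.114 0 0 0 0; 0 -0.02 -0.152 0 0 0 0; 0 -0.025 -0.19 0 0 0 0")

```text
time: 5.28
tool_pos: [0.516, -0.2663, 0.1091]
tool_rot: [0.001, 0.021, 1.0, 0.002]
contact_force: [0.4, 9.2, 7.1]
gripper_width: 0.113
grasp_force: 63.1
```

```bash
python3 go.py .517 -.2725 .109 1.54
python3 - <<'E'
from plant import *
from h import *
f=grab_frame('side');cv2.imwrite('pics/e.png',cv2.resize(f['color'][90:250,200:400,::-1],(600,480)))
g=grab_frame('top');d=np.array([.0927,-.9957])
P=cloud(g);reg,red,blue=masks(g,P)
for m in(red,blue):
    q=P[m];print(len(q),q.mean(0) if len(q) else 0, q[:,:2].mean(0)@d)
P=cloud(f);reg,red,blue=masks(f,P);q=P[red];
for z0,z1 in((.06,.102),(.11,.14)):
    k=q[(q[:,2]>z0)&(q[:,2]<z1)];print(len(k),k.mean(0),k[:,:2].mean(0)@d)
for c in('side','top'):
  for t in('drip_dish','tongs_wing'):
    for o in place_of(c,t)[:1]:print(c,t,round(o['p'],2),np.round(o['at'],4),np.dot(o['at'][:2],d))
E
```

```text
t 5.275 p [ 0.516  -0.2663  0.1091] yang 1.5297 j6 -2.14 w 0.11342880703117061 63.111532330513 [0.4 9.2 7.1]
shift [-0.0026 -0.0123  0.0001] turn [ 0.0026  0.0013 -0.0069]
106 [ 0.59034688 -0.25857382  0.08151812] 0.31218711012557576
426 [ 0.59108189 -0.25031242  0.00728279] 0.30402936472871395
79 [ 0.59373726 -0.25257753  0.08037739] 0.3065308859291326
8 [ 0.50040542 -0.26166269  0.13466164] 0.30692512155582097
side drip_dish 0.57 [ 5.913e-01 -2.646e-01  2.000e-04] 0.31827573000000003
side tongs_wing 0.42 [ 0.5157 -0.2663  0.1178] 0.31296029999999997
top drip_dish 0.61 [ 0.5889 -0.2623  0.0024] 0.31576314
```

View pics/e.png

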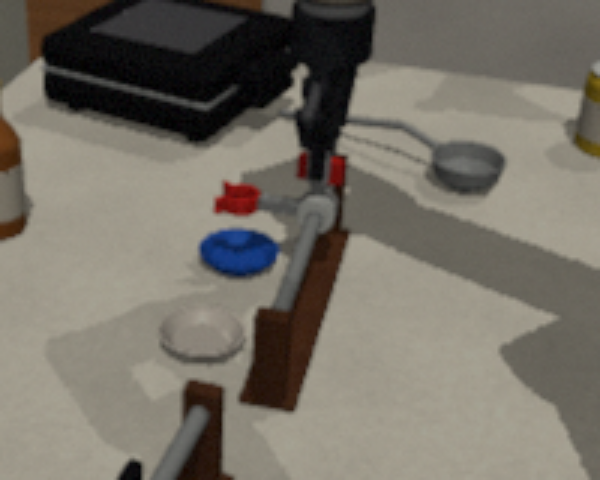

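Run:
```python
from h import *
f=dict(np.load('top.npz'));P=cloud(f);reg,red,blue=masks(f,P)
K=f['intrinsics'];T=f['world_from_camera']
def atz(u,v,z):
    r=T[:3,:3]@np.array([(u-K[0,2])/K[0,0],-(v-K[1,2])/K[1,1],-1]);return T[:3,3]+r*(z-T[2,3])/r[2]
c=f['color'].astype(int)
mb=((c[...,2]>70)&(c[...,2]>c[...,0]*1.8)&(np.indices(c.shape[:2])[1]>330)&(np.indices(c.shape[:2])[1]<385)&(np.indices(c.shape[:2])[0]>160)&(np.indices(c.shape[:2])[0]<215)).astype(np.uint8)
cn=max(cv2.findContours(mb,0,2)[0],key=cv2.contourArea);h=cv2.convexHull(cn)
e=cv2.fitEllipse(h);print('ell',e,'circ',cv2.minEnclosingCircle(h));D=atz(*e[0],.016);print('dish',D,'diam',np.mean(e[1])/K[0,0]*(T[2,3]-.016))
# bar line: brown/gray structure rect of posts+base in image
reg2=(P[...,0]>.4)&(P[...,0]<.6)&(P[...,1]<-.02)&(P[...,1]>-.4)&(P[...,2]>.055)&(P[...,2]<.1)
q=P[reg2]
for _ in range(4):
    L=np.polyfit(q[:,1],q[:,0],1);q=q[abs(q[:,0]-np.polyval(L,q[:,1]))<.022-.003*_]
d=np.array([-L[0],-1]);d/=np.hypot(*d);print('dir',d,len(q),'mid along',(q[:,:2]@d).min(),(q[:,:2]@d).max())
w=P[red&(P[...,2]>.105)];cl=P[red&(P[...,2]<.105)]
for k in(d,np.array([.0927,-.9957]),np.array([.08,-.9968])):
    a=cl[:,:2]@k;print('wing',(w[:,:2]@k).mean(),'clip',a.mean(),(a.min()+a.max())/2,'dish',D[:2]@k,'bar-dish')
print('wing',w.mean(0),'clip',cl.mean(0))
```

```text
ell ((357.4478454589844, 187.5935516357422), (32.84488296508789, 34.97113800048828), 103.74202728271484) circ ((357.1323547363281, 188.0), 17.593210220336914)
dish [ 0.59159652 -0.25859853  0.016     ] diam 0.07797347700109601
dir [ 0.07298455 -0.99733307] 1144 mid along 0.0719204406227474 0.39059589461806266
wing 0.2055394565069661 clip 0.2058425747991217 0.20562846503084994 dish 0.3010862682875149 bar-dish
wing 0.21524017536066523 clip 0.2170711293736242 0.21693096851109328 dish 0.3123275487796574 bar-dish
wing 0.20899943281465738 clip 0.20984595240345233 0.20965813289525015 dish 0.305098731375482 bar-dish
wing [ 0.5060398  -0.16905723  0.13321426] clip [ 0.58309226 -0.16372248  0.08276957]
```

Run:
```python
from h import *
from plant import grab_frame
d=np.array([.073,-.9973])
def run(f,box,th,name):
    K=f['intrinsics'];T=f['world_from_camera']
    u0,u1,v0,v1=box;im=cv2.resize(f['color'][v0:v1,u0:u1],None,fx=8,fy=8,interpolation=cv2.INTER_CUBIC)
    c=im.astype(int);m=((c[...,2]-c[...,0])>th).astype(np.uint8)
    cn=max(cv2.findContours(m,0,2)[0],key=cv2.contourArea);h=cv2.convexHull(cn)[:,0]
    px=(h+.5)/8-.5+[u0,v0];W=[]
    for u,v in px:
        r=T[:3,:3]@np.array([(u-K[0,2])/K[0,0],-(v-K[1,2])/K[1,1],-1]);W.append((T[:3,3]+r*(.014-T[2,3])/r[2])[:2])
    W=np.array(W);a=W@d;n=W@[.9973,.073]
    (cx,cy),r=cv2.minEnclosingCircle((W*1000).astype(np.float32))
    print(name,th,'along mid',(a.min()+a.max())/2,np.ptp(a),'n',(n.min()+n.max())/2,np.ptp(n),'circ',np.dot([cx,cy],d),r)
    cv2.drawContours(im,[cn],-1,(255,255,0),1);return im
f=dict(np.load('top.npz'));g=grab_frame('side')
for th in(15,25,40): A=run(f,(325,395,155,220),th,'top')
for th in(15,25,40): B=run(g,(255,305,155,190),th,'side')
A=A[:,:,::-1];B=cv2.resize(B[:,:,::-1],(400,280));C=np.zeros((520,400,3),np.uint8);C[:280]=B
cv2.imwrite('pics/f.png',cv2.resize(np.hstack([cv2.resize(A,(400,371)),C[:371]]),(800,371)))
```

```text
top 15 along mid 0.30147749053133566 0.0857185596640378 n 0.5714066247269702 0.08430404089102772 circ 301.48405960083005 42.94877624511719
top 25 along mid 0.30132887980550194 0.0840596324372766 n 0.571541358756114 0.0826880565486735 circ 301.3928638458252 42.20374298095703
top 40 along mid 0.30143328130009994 0.0818385814743871 n 0.5714592109072254 0.08026894089971637 circ 301.49222676086424 41.08543395996094
side 15 along mid 0.3046817272323183 0.09589781199204239 n 0.5744003939715607 0.08448176771027693 circ 304.28124969482417 48.589569091796875
side 25 along mid 0.3051608922374981 0.09359650538075764 n 0.5744524527003497 0.08322857282240537 circ 304.51876011657714 47.4727897644043
side 40 along mid 0.30550573908894785 0.09089709901068793 n 0.5745172805130625 0.08155779505345928 circ 304.74414808654785 46.21506881713867
```

View pics/f.png

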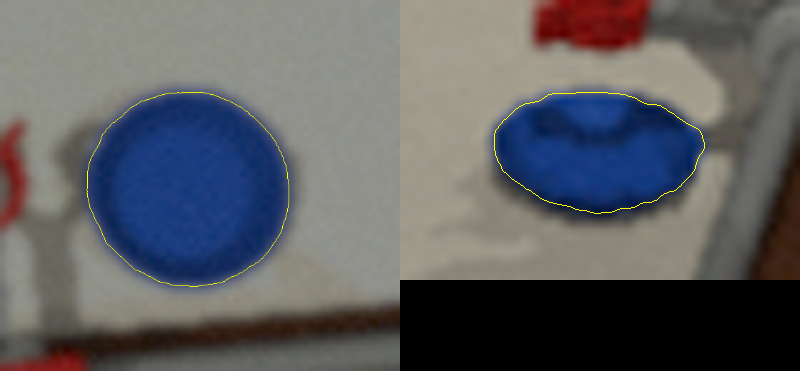

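The fit follows the dish rim well in the top view (centre about 357.5,187.6, 84 mm across). Now I'll measure the clip and wing by the same ray method.

Run:
```python
from h import *
from plant import grab_frame
d=np.array([.073,-.9973])
def run(f,box,z,name,k=8):
    K=f['intrinsics'];T=f['world_from_camera']
    u0,u1,v0,v1=box;im=cv2.resize(f['color'][v0:v1,u0:u1],None,fx=8,fy=8,interpolation=cv2.INTER_CUBIC).astype(int)
    m=((im[...,0]-im[...,1])>60).astype(np.uint8)
    cn=max(cv2.findContours(m,0,2)[0],key=cv2.contourArea)[:,0]
    W=[]
    for u,v in (cn+.5)/8-.5+[u0,v0]:
        r=T[:3,:3]@np.array([(u-K[0,2])/K[0,0],-(v-K[1,2])/K[1,1],-1]);W.append((T[:3,3]+r*(z-T[2,3])/r[2])[:2])
    W=np.array(W);a=W@d;n=W@[.9973,.073];print(name,'mid',(a.min()+a.max())/2,np.ptp(a),'n',n.min(),n.max())
f=dict(np.load('top.npz'));print(f['world_from_camera'].round(3))
g=grab_frame('top')
run(f,(308,334,172,204),.08,'clip0');run(f,(308,350,212,232),.13,'wing0');run(g,(335,380,160,212),.08,'clip1')
cv2.imwrite('pics/g.png',cv2.resize(g['color'][150:230,300:420,::-1],(600,400),interpolation=cv2.INTER_CUBIC))
```

```text
[[-0.015  0.987 -0.158  0.434]
 [-1.    -0.018 -0.022 -0.041]
 [-0.025  0.157  0.987  0.981]
 [ 0.     0.     0.     1.   ]]
clip0 mid 0.20575369829368606 0.03777248414198728 n 0.5527995193782542 0.5907841612735626
wing0 mid 0.20687655353770892 0.04561385227522824 n 0.48740384686241545 0.4995541096211641
clip1 mid 0.3015640833728087 0.04128996987487382 n 0.5527410010930466 0.5938322627336294
```

View pics/g.png

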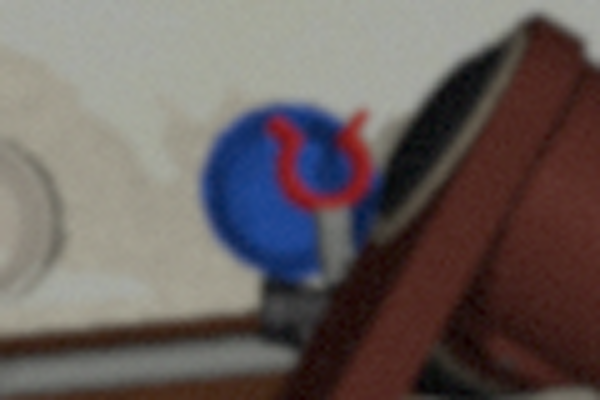

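Clip and dish agree to about 1 mm along the bar (.3016 and .3014). In the crop the clip (325,170) is shifted right of the dish (290,190) only by parallax. I'll release and lift.

Request:
jog_arm(motion="40 0 0 0 0 0 0; 40 0 0 0 0 0 0; 40 0 0 0 0 0 0; 40 0 0 0 0 0 0; 40 0 0 -0.02 0 0 0")

```text
time: 6.3
tool_pos: [0.5138, -0.2672, 0.1165]
tool_rot: [-0.001, 0.021, 1.0, 0.001]
contact_force: [-0.0, -0.1, 0.4]
gripper_width: 0.401
grasp_force: 0.0
```

Request:
jog_arm(motion="40 0 0 -0.06 0 0 0; 40 0 0 -0.12 0 0 0; 40 0.05 0 -0.18 0 0 0; 40 0.15 0 -0.2 0 0 0; 40 0.25 0 -0.2 0 0 0")

```text
time: 6.92
tool_pos: [0.3893, -0.2629, 0.2198]
tool_rot: [0.001, 0.021, 1.0, -0.001]
contact_force: [-0.2, -0.8, 0.6]
gripper_width: 0.403
grasp_force: 0.0
```

Request:
jog_arm(motion="40 0 0.1 0 0 0 0; 40 0 0.2 0 0 0 0; 40 0 0.3 0 0 0 0; 40 0 0.4 0 0 0 0; 40 0 0.5 0 0 0 0")

```text
time: 7.55
tool_pos: [0.4003, -0.0112, 0.2184]
tool_rot: [0.001, 0.021, 1.0, -0.0]
contact_force: [0.9, 0.2, 1.1]
gripper_width: 0.401
grasp_force: 0.0
```

```bash
python3 go.py .517 -.2725 .109 1.54
python3 - <<'E'
from h import *
from plant import *
f=grab_frame('top');d=np.array([.073,-.9973]);P=cloud(f);reg,red,blue=masks(f,P)
for z0,z1 in((.06,.105),(.106,.15)):
    q=P[red&(P[...,2]>z0)&(P[...,2]<z1)]
    if len(q):a=q[:,:2]@d;print(len(q),q.mean(0),a.mean(),(a.min()+a.max())/2,np.ptp(a))
for t in('drip_dish','tongs_wing'):
    for c in('side','top'):
        if c=='side':grab_frame(c)
        for o in place_of(c,t)[:1]:print(c,t,np.dot(o['at'][:2],d))
cv2.imwrite('pics/h.png',cv2.resize(f['color'][150:250,80:430,::-1],(800,229),interpolation=cv2.INTER_CUBIC))
E
```

```text
t 7.55 p [ 0.4003 -0.0112  0.2184] yang 1.5279 j6 -1.74 w 0.40094302301887774 0.0 [0.9 0.2 1.1]
shift [-0.2552 -0.512   0.2194] turn [-0.0002  0.0014 -0.008 ]
105 [ 0.59082213 -0.25848199  0.08166216] 0.30091410212828945 0.3020453363928105 0.03665693974032319
104 [ 0.51445806 -0.26613727  0.13348894] 0.3029741350883515 0.3031696306299657 0.012262943542776517
side drip_dish 0.30482733
top drip_dish 0.30424097
side tongs_wing 0.30558905000000003
top tongs_wing 0.30166533
```

View pics/h.png

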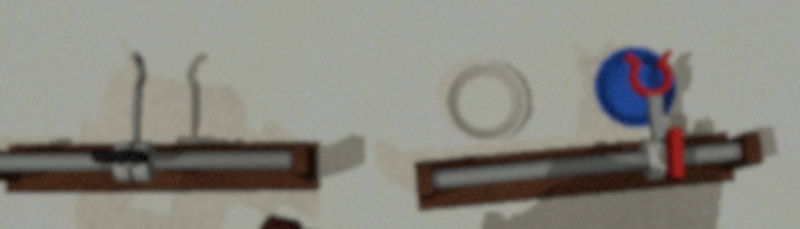

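The red wing (675,153) is across the bar and the clip (650,75) is over the blue dish, aligned within about 1–2 mm. The black wing is still along its bar (120,157), and the arm is clear.

```bash
python3 -c "
from plant import job_done
print(job_done())"
```

```text
the job is handed in; nothing more can be done
None
```

The job is handed in: the red screw was loosened about 1.4 rad and left loose. Its collar was then slid until the tongs clip lined up with the middle of the blue dish, to within about 2 mm by the cameras. The black screw was not touched, and the arm let go and moved clear.

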